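Put the lids on the pots and tins before the move

ROBOT

A 6-joint arm with a two-finger parallel gripper is mounted at the origin on the work surface. World frame = base frame: x ahead of the robot, y to its left, z up, the work surface at z = 0. Lengths are in m, angles in rad, forces in N, time in s.
With the tool pointing down it reaches from about 0.275 to 1 m from the base axis. Payload 8.4 kg.
Tool frame: the origin (TCP) lies on the centre line of the jaws, within the pads' length; the fingertips stand 17 mm ahead of it and the grasp point (between the pads) lies 2 mm behind it (bot.tcp_to_tips is the y of the fingertips in the tool frame, in m); y points along the fingers, z is the direction in which the jaws open and shut, and the axes are right-handed (so a half turn about y gives the same grasp; the last joint's range is limited). The gripper opens to 85 mm and grips with 20 to 120 N. Pads are 22 mm wide; open, the fingers measure 114 mm over their backs; the gripper's body (76 mm by 85 mm) begins 54 mm behind the grasp point. The pads swing forward as they close: fully open they stand 13 mm farther back than shut.
Start: joints at [1.167, 0.353, 1.633, -0, 1.155, -0.002], TCP at [0.244, 0.575, 0.248] pointing down, gripper open.
Joint ranges: [-2.63, 2.63], [-0.92, 2.1], [0.06, 2.66], [-1.3, 4.44], [0, 2.69], [-3.02, 3.02]. Speed limits (rad/s): [2.22, 2.22, 2.79, 3.14, 3.14, 3.14].

INTERFACE

Orientations are given as a unit quaternion [x, y, z, w].
In Python, from workcell import bot, hand, kinematics, get_obs, vision, hand_in gives the robot as it stands. The module is installed in compiled form; this text tells all that it offers. Calls block until the motion is done:
- bot.reach(position, orientation): joint-space move of the TCP to a pose.
- bot.servo_line(position, ori=None, velocity=0.15): straight line of the TCP; ori=None keeps the orientation; velocity is the mean speed in m/s.
- bot.goto_joints(angles): joint-space move.
- hand.move_gripper(opening, strength=None): finger opening in m; strength is the grip in N (None keeps the last); returns when the fingers have stopped.
- bot.dwell(seconds).
- kinematics.solve_ik(position, orientation): joint angles nearest the present ones, or None.
- get_obs(): the state.
- vision.read_camera(name): name is "scene" or "side" or "wrist"; returns a dict with "frame" (384x512x3 uint8, red, green, blue), "intrinsics" (3x3 intrinsics, pixels), "view" (4x4, takes a point from world to camera coordinates). Camera axes: x right, y down, z forward; pixel columns grow to the right and rows downward; lengths in m; the calibration is good to about 2 mm. A picture is of the moment at which its call begins. There is no depth.
A pose or a line that the arm cannot do raises bot.IKError and nothing moves.
- hand_in(): hands the job in, once; it reports no verdict.
The state is a dict: "time_s": time; "joint_pos": joint angles; "joint_vel": joint speeds; "joint_efforts": joint torques, N m; "position": TCP position; "orientation": TCP orientation; "wrist_force": force on the tool from outside, world axes, zero at the start; "ft_torque": the same for the moment, N m; "gripper_width": finger opening in m.
Only numpy, scipy, OpenCV 4.12 (cv2) and the standard library are available. Lean on these libraries where they do the work, as an engineer would, in place of code of your own. Each camera call takes 0.05 s, during which the arm holds its last target.

TASK

The kitchen things are about to be packed for the move: put each of the four lids on the pot or tin it fits (large round, small round, square, oblong), seated flat on the rim with its plug inside the mouth and its sides in line with the tin's. Leave the pots and tins standing upright where they are.

Things in the scene. Friction and masses are not known exactly. Their poses are not given: they have to be found in the camera images.
- lid_large_knob (a point): The large round lid. Steel, loose, about 160 g, lies right way up. Bottom to top: plug 78 mm across, 8 mm deep (8 mm play all round in its mouth); plate 114 mm across, 5 mm thick, rests on the rim; black knob round, 26 mm across, 28 mm tall. Point: middle of the knob, 14 mm above the plate's top, 27 mm above the plug's underside (and the table at the start), 19 mm above the rim when seated. z up.
- lid_small_knob (a point): The small round lid. Steel, loose, about 100 g, lies right way up. Bottom to top: plug 48 mm across, 8 mm deep (8 mm play all round in its mouth); plate 84 mm across, 5 mm thick, rests on the rim; black knob round, 26 mm across, 28 mm tall. Point: middle of the knob, 14 mm above the plate's top, 27 mm above the plug's underside (and the table at the start), 19 mm above the rim when seated. z up.
- lid_square_knob (a point): The square lid. Steel, loose, about 150 g, lies right way up. Bottom to top: plug 62 x 62 mm, 8 mm deep (8 mm play all round in its mouth); plate 98 x 98 mm, 5 mm thick, rests on the rim; black bar 50 mm long in x, 20 mm thick in y, 28 mm tall. Point: middle of the bar, 14 mm above the plate's top, 27 mm above the plug's underside (and the table at the start), 19 mm above the rim when seated. z up; x and y are parallel to its sides.
- lid_oblong_knob (a point): The oblong lid. Steel, loose, about 150 g, lies right way up. Bottom to top: plug 98 x 42 mm, 8 mm deep (8 mm play all round in its mouth); plate 134 x 78 mm, 5 mm thick, rests on the rim; black bar 50 mm long in x, 20 mm thick in y, 28 mm tall. Point: middle of the bar, 14 mm above the plate's top, 27 mm above the plug's underside (and the table at the start), 19 mm above the rim when seated. z up; x runs along its long side, y along its short side.
- pot_large_rim (a point): The large round steel pot, open, 102 mm outside and 94 mm inside diameter, 90 mm tall, with two small black side handles that stick out 16 mm on its +y and -y sides, 22 mm below the rim. Stands upright on the table, loose, about 500 g. This point is the centre of its open mouth, level with the top of the rim, 90 mm above the table; z is up.
- pot_small_rim (a point): The small round steel pot, open, 72 mm outside and 64 mm inside diameter, 70 mm tall, with two small black side handles that stick out 16 mm on its +y and -y sides, 22 mm below the rim. Stands upright on the table, loose, about 350 g. This point is the centre of its open mouth, level with the top of the rim, 70 mm above the table; z is up.
- tin_square_rim (a point): The square steel tin, open, 86 x 86 mm outside, 78 x 78 mm inside, 65 mm tall, no handles. Stands upright on the table, loose, about 400 g. This point is the centre of its open mouth, level with the top of the rim, 65 mm above the table; z is up; x and y are parallel to its sides.
- tin_oblong_rim (a point): The oblong steel tin, open, 122 x 66 mm outside, 114 x 58 mm inside, 60 mm tall, no handles. Stands upright on the table, loose, about 400 g. This point is the centre of its open mouth, level with the top of the rim, 60 mm above the table; z is up; x runs along its long side, y along its short side.
There are look-alikes about, which are no part of the job. Leave any blue look-alike of the part that bears lid_small_knob alone.

How it is judged:
At the end, for the whole second after the job is handed in: Each lid on its own vessel: within 14 mm of the mouth's centre, plate flat on the rim (height within 4 mm, tilt under 0.06 rad), oblong lid in line within 0.25 rad, square within 0.3 rad (any quarter turn); all vessels upright on the table, all at rest (under 0.02 m/s) (horizontal distance between lid_large_knob and pot_large_rim below 0.014 m and z of lid_large_knob in the frame of pot_large_rim between 0.015 and 0.023 m and angle between each of lid_large_knob, pot_large_rim, lid_small_knob, pot_small_rim, lid_square_knob, tin_square_rim, lid_oblong_knob, tin_oblong_rim's own z axis and vertical below 0.06 rad and height (world z) of pot_large_rim below 0.095 m and linear speed of each of lid_large, pot_large, lid_small, pot_small, lid_square, tin_square, lid_oblong, tin_oblong below 0.02 m/s and horizontal distance between lid_small_knob and pot_small_rim below 0.014 m and z of lid_small_knob in the frame of pot_small_rim between 0.015 and 0.023 m and height (world z) of pot_small_rim below 0.075 m and horizontal distance between lid_square_knob and tin_square_rim below 0.014 m and z of lid_square_knob in the frame of tin_square_rim between 0.015 and 0.023 m and height (world z) of tin_square_rim below 0.07 m and (angle between the x axis of lid_square_knob and the x axis of tin_square_rim, either way round below 0.3 rad or angle between the x axis of lid_square_knob and the y axis of tin_square_rim, either way round below 0.3 rad) and horizontal distance between lid_oblong_knob and tin_oblong_rim below 0.014 m and z of lid_oblong_knob in the frame of tin_oblong_rim between 0.015 and 0.023 m and height (world z) of tin_oblong_rim below 0.065 m and angle between the x axis of lid_oblong_knob and the x axis of tin_oblong_rim, either way round below 0.25 rad); the robot touches nothing.
It fails at once if the large pot is pushed more than 50 mm from where it stood, or tipped over (distance of pot_large_rim from where it was at the start of the episode above 0.05 m or angle between pot_large_rim's own z axis and vertical above 0.35 rad).
It fails at once if the small pot is pushed more than 50 mm from where it stood, or tipped over (distance of pot_small_rim from where it was at the start of the episode above 0.05 m or angle between pot_small_rim's own z axis and vertical above 0.35 rad).
It fails at once if the square tin is pushed more than 50 mm from where it stood, or tipped over (distance of tin_square_rim from where it was at the start of the episode above 0.05 m or angle between tin_square_rim's own z axis and vertical above 0.35 rad).
It fails at once if the oblong tin is pushed more than 50 mm from where it stood, or tipped over (distance of tin_oblong_rim from where it was at the start of the episode above 0.05 m or angle between tin_oblong_rim's own z axis and vertical above 0.35 rad).
It also fails if it takes over 106 s, if anything falls off the work surface, if the arm or the gripper's body presses on something with over 40 N, if the wrist force passes 120 N, or if a joint passes its speed limit or range.

## Working session

There is one attempt and no reset: what is moved stays moved. The work goes in short steps, each a Python script; the robot and the scene stay as the last script left them, time stands still between calls to the robot, and variables do not carry over. Pictures are saved under pics/ and viewed, and the job is handed in when it is done.

```bash
mkdir -p pics; python3 - <<'E'
from workcell import bot,hand,kinematics,get_obs,vision
import cv2,numpy as np
for n in ["scene","side","wrist"]:
    c=vision.read_camera(n); cv2.imwrite(f"pics/{n}0.png",cv2.resize(c["frame"][:,:,::-1],(800,600),interpolation=cv2.INTER_CUBIC)); cv2.imwrite(f"pics/raw_{n}0.png",c["frame"][:,:,::-1])
    np.savez(f"{n}0.npz",**c); print(n,c["intrinsics"].tolist(),np.round(c["view"],4).tolist())
o=get_obs();print(o["time_s"],o["orientation"],o["position"],bot.tcp_to_tips,o["gripper_width"])
E
```

```text
scene [[375.6444709209047, 0.0, 260.5448007772504], [0.0, 375.6444709209047, 185.56954324637204], [0.0, 0.0, 1.0]] [[-0.0706, 0.9974, -0.0118, 0.0242], [0.7303, 0.0436, -0.6818, -0.2961], [-0.6795, -0.0568, -0.7315, 1.5027], [0.0, 0.0, 0.0, 1.0]]
side [[465.5870223869633, 0.0, 247.5048964891053], [0.0, 465.5870223869633, 190.69361324564144], [0.0, 0.0, 1.0]] [[0.9309, -0.3651, -0.013, -0.4687], [-0.262, -0.6422, -0.7203, 0.1847], [0.2547, 0.6739, -0.6935, 1.1396], [0.0, 0.0, 0.0, 1.0]]
wrist [[297.0744521458394, 0.0, 253.89480459383637], [0.0, 297.0744521458394, 191.54933340342137], [0.0, 0.0, 1.0]] [[0.3912, 0.9203, -0.0005, -0.6241], [0.8884, -0.3775, 0.2612, -0.0343], [0.2402, -0.1026, -0.9653, 0.3793], [0.0, 0.0, 0.0, 1.0]]
0.15 [ 0.69326811 -0.14117303  0.14102947 -0.69250285] [0.24427726 0.57489676 0.24771603] 0.017 0.08534637540879392
```

View pics/scene0.png

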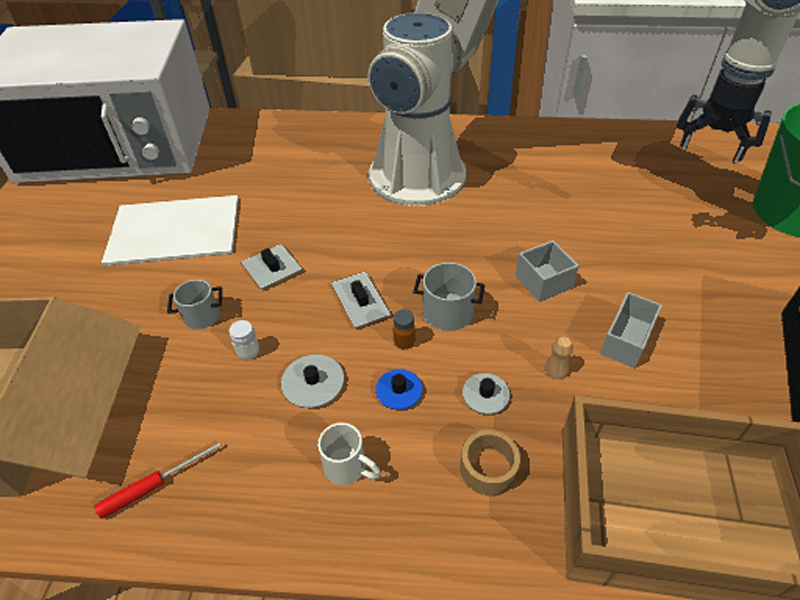

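View pics/side0.png

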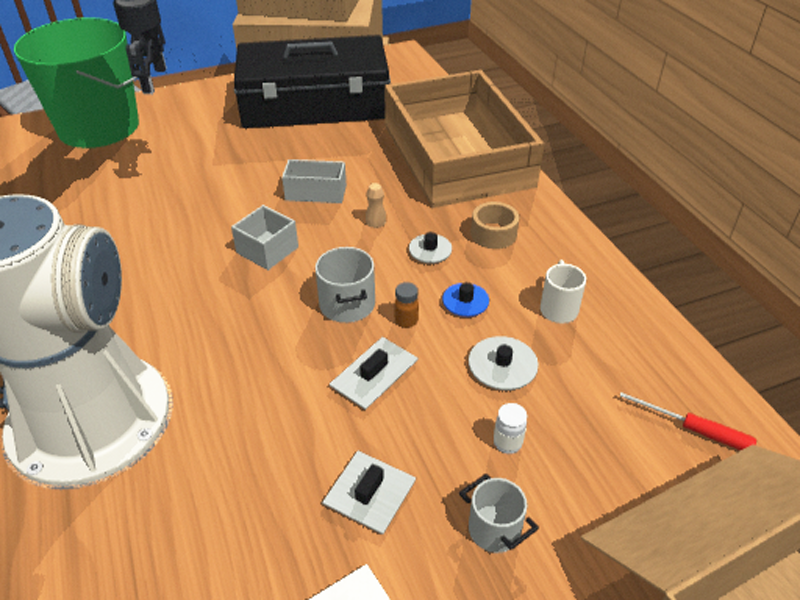

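View pics/wrist0.png

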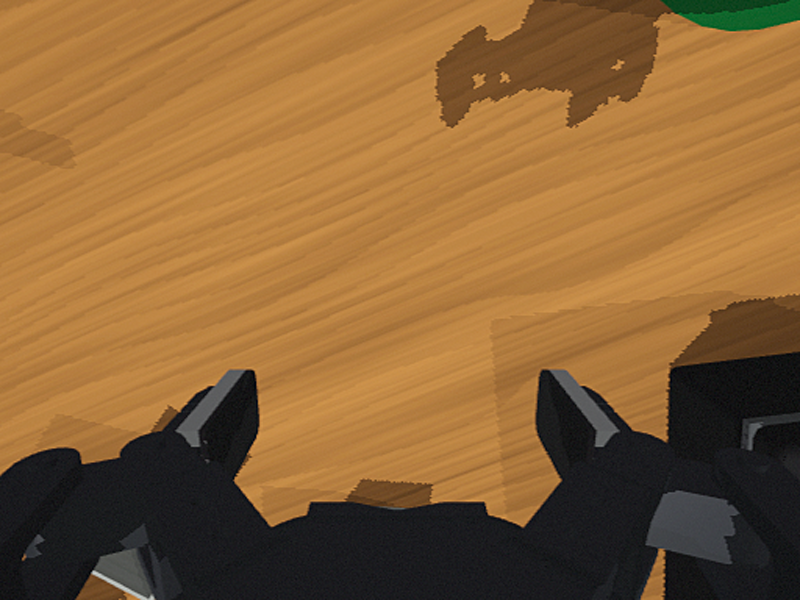

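Steel small round lid is at scene (486,390) and side (430,247). The blue look-alike is at scene (399,388) and side (466,297), and I'll leave it alone. Next I'll fit silhouettes in both views.

```bash
cat > fit.py <<'E'
import numpy as np,cv2
from scipy.optimize import minimize
S=8
def proj(c,P):
    q=c["view"][:3,:3]@P.T+c["view"][:3,3:4]; u=c["intrinsics"]@q; return (u[:2]/u[2]).T
def mask(c,blur=True):
    f=c["frame"]; hsv=cv2.cvtColor(f,cv2.COLOR_RGB2HSV); m=(hsv[...,1]<75).astype(np.uint8); return m
def circ(r,z,n=48):
    t=np.linspace(0,2*np.pi,n,endpoint=False); return np.c_[r*np.cos(t),r*np.sin(t),z+0*t]
def rect(a,b,z):return np.array([[a,b,z],[-a,b,z],[-a,-b,z],[a,-b,z]])/np.array([2,2,1])
def prism(base,z0,z1):
    A=base.copy();B=base.copy();A[:,2]=z0;B[:,2]=z1;return np.r_[A,B]
def kn(bar,z=0): return prism(rect(.05,.02,0) if bar else circ(.013,0),.013+z,.041+z)
def handles(y,z): 
    out=[]
    for s in (1,-1): out.append(prism(rect(.036,.006,0)+[0,s*(y+.013),0],z-.004,z+.004))
    return out
M=dict(
 lid_large=[prism(circ(.057,0),.008,.013),prism(circ(.039,0),0,.008),kn(0)],
 lid_small=[prism(circ(.042,0),.008,.013),prism(circ(.024,0),0,.008),kn(0)],
 lid_square=[prism(rect(.098,.098,0),.008,.013),prism(rect(.062,.062,0),0,.008),kn(1)],
 lid_oblong=[prism(rect(.134,.078,0),.008,.013),prism(rect(.098,.042,0),0,.008),kn(1)],
 pot_large=[prism(circ(.051,0),0,.09)], pot_small=[prism(circ(.036,0),0,.07)],
 tin_square=[prism(rect(.086,.086,0),0,.065)], tin_oblong=[prism(rect(.122,.066,0),0,.060)])
def render(c,name,p,box,z=0):
    x0,y0,x1,y1=box; im=np.zeros(((y1-y0)*S,(x1-x0)*S),np.uint8)
    cs,sn=np.cos(p[2]),np.sin(p[2]); R=np.array([[cs,-sn,0],[sn,cs,0],[0,0,1]])
    for part in M[name]:
        uv=proj(c,part@R.T+[p[0],p[1],z]); uv=((uv+.5-[x0,y0])*S)
        cv2.fillConvexPoly(im,cv2.convexHull(np.round(uv).astype(np.int32)),255)
    return cv2.resize(im,(x1-x0,y1-y0),interpolation=cv2.INTER_AREA)/255.
def ray(c,uv,z):
    R=c["view"][:3,:3];t=c["view"][:3,3];o=-R.T@t;d=R.T@np.linalg.inv(c["intrinsics"])@[uv[0],uv[1],1];return (o+d*(z-o[2])/d[2])[:2]
def comp(c,uv,rm=None):
    m=mask(c)
    if rm: m=cv2.morphologyEx(m,cv2.MORPH_OPEN,np.ones((rm,rm),np.uint8))
    n,l=cv2.connectedComponents(m,connectivity=4); k=np.zeros_like(m)
    u,v=int(uv[0]),int(uv[1]); w=l[v-3:v+4,u-3:u+4]; w=w[w>0]
    return (l==np.bincount(w).argmax()).astype(float)
def fit(name,cams,seeds,yaws,z=0,rm=None,sel=None):
    data=[]
    for c,s in zip(cams,seeds):
        m=comp(c,s,rm); ys,xs=np.nonzero(m); b=(max(xs.min()-15,0),max(ys.min()-15,0),min(xs.max()+15,512),min(ys.max()+15,384)); data.append((c,m[b[1]:b[3],b[0]:b[2]],b))
    zt={'l':.013,'p':.04,'t':.03}[name[0]]
    p0=np.mean([ray(c,s,zt+z) for c,s in zip(cams,seeds)],0)
    def cost(q):
        p=[q[0]/100+p0[0],q[1]/100+p0[1],q[2]/5]
        return np.mean([np.abs(render(c,name,p,b,z)-m).sum()/m.sum() for c,m,b in data])
    best=None
    for y in yaws:
        r=minimize(cost,[0,0,y*5],method="Nelder-Mead",options=dict(initial_simplex=np.array([[0,0,y*5],[1,0,y*5],[0,1,y*5],[0,0,y*5+1]]),xatol=1e-3,fatol=1e-5,maxiter=300))
        if best is None or r.fun<best.fun:best=r
    q=best.x;return np.array([q[0]/100+p0[0],q[1]/100+p0[1],q[2]/5]),best.fun
E
cat > run1.py <<'E'
from fit import *
cs=[dict(np.load(f"{n}0.npz")) for n in("scene","side")]
seeds=dict(lid_large=[(335,385),(490,370)],lid_small=[(470,395),(415,250)],lid_square=[(290,270),(395,490)],lid_oblong=[(375,315),(350,375)],
pot_large=[(445,310),(345,300)],pot_small=[(195,312),(495,520)],tin_square=[(535,282),(255,245)],tin_oblong=[(622,345),(310,188)])
res={}
for n,s in seeds.items():
    s=[(a*.64,b*.64) for a,b in s]; rm=5 if n[0]=='p' else None
    rect_=('square' in n) or ('oblong' in n)
    ys=[0] if not rect_ else ([-.6,0,.6] if 'square' in n else [-1.2,-.6,0,.6,1.2])
    p,f=fit(n,cs,s,ys,rm=rm)
    each=[fit(n,[c],[t],[p[2]],rm=rm)[0] for c,t in zip(cs,s)]
    print(n,np.round(p,4),round(f,3),[np.round(e,4).tolist() for e in each]);res[n]=p
np.savez("res.npz",**res)
for i,nm in enumerate(("scene","side")):
    f=cs[i]["frame"][:,:,::-1].copy();f=cv2.resize(f,(800,600))
    for n,p in res.items():
        m=render(cs[i],n,p,(0,0,512,384));m=cv2.resize(m,(800,600));k,_=cv2.findContours((m>.5).astype(np.uint8),0,2);cv2.drawContours(f,k,-1,(0,0,255),1)
    cv2.imwrite(f"pics/fit_{nm}.png",f)
E
python3 run1.py
```

```text
lid_large [ 0.6473 -0.151   0.063 ] 0.041 [[0.6463, -0.1513, 0.3783], [0.6483, -0.1513, -0.3035]]
lid_small [ 0.655   0.1611 -0.4676] 0.072 [[0.6542, 0.1615, -0.8614], [0.6558, 0.1604, -0.3559]]
lid_square [ 0.3612 -0.2929  0.694 ] 0.057 [[0.359, -0.2932, 2.2578], [0.3616, -0.2933, 0.6905]]
lid_oblong [ 0.4444 -0.0899  0.508 ] 0.053 [[0.4433, -0.0897, 0.507], [0.4451, -0.0903, 0.5089]]
pot_large [ 0.4593  0.0894 -0.1982] 0.04 [[0.4576, 0.0896, -0.0545], [0.4601, 0.0889, -0.1177]]
pot_small [ 0.5013 -0.4056  0.2745] 0.062 [[0.4985, -0.407, 0.8102], [0.5019, -0.4051, 0.0183]]
tin_square [0.3633 0.2892 0.5398] 0.035 [[0.3619, 0.2893, 0.5272], [0.364, 0.2888, 0.5257]]
tin_oblong [ 0.5082  0.4349 -0.4714] 0.035 [[0.5072, 0.4352, -0.471], [0.5092, 0.4351, -0.4633]]
```

View pics/fit_scene.png

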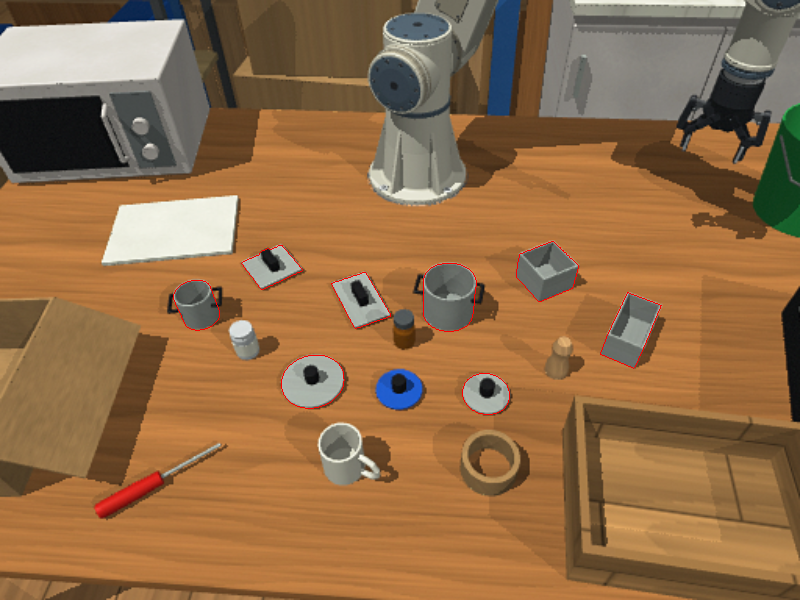

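View pics/fit_side.png

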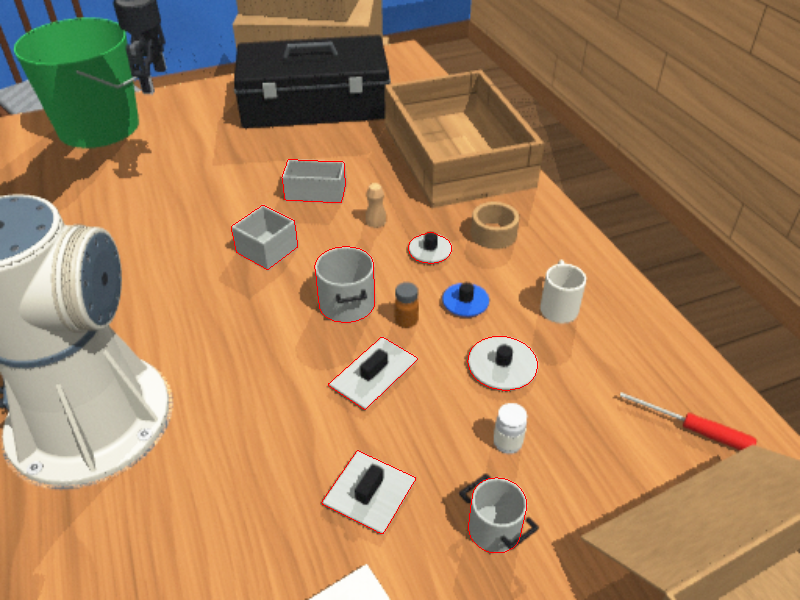

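```bash
python3 - <<'E'
import cv2
a=cv2.imread("pics/raw_scene0.png")[225:275,225:340];cv2.imwrite("pics/crop_small.png",cv2.resize(a,None,fx=6,fy=6,interpolation=2))
E
```

```text
(no output)
```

View pics/crop_small.png

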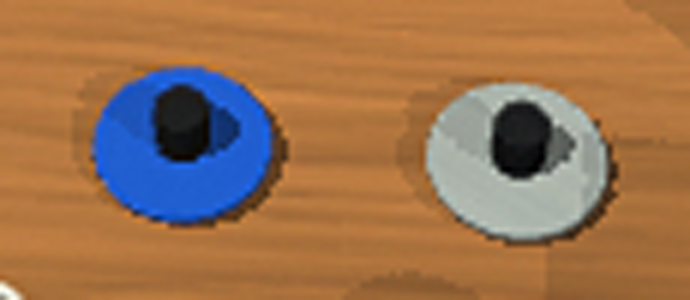

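The overlays match every object in both views within about 2 mm. The crop shows the blue lid at left and the steel small lid at right, which is the one I want. Now I'll plan the IK offline.

```bash
cat > plan.py <<'E'
from workcell import bot,hand,kinematics,get_obs,vision
import numpy as np
from scipy.spatial.transform import Rotation as Ro
res=dict(np.load("res.npz"))
def quat(phi):
    z=np.array([np.cos(phi),np.sin(phi),0]);y=np.array([0,0,-1.]);x=np.cross(y,z);return Ro.from_matrix(np.c_[x,y,z]).as_quat()
H=dict(pot_large=.09,pot_small=.07,tin_square=.065,tin_oblong=.06)
PAIR=[("lid_square","tin_square"),("lid_oblong","tin_oblong"),("lid_large","pot_large"),("lid_small","pot_small")]
def j(p,z,phi):
    q=kinematics.solve_ik([p[0],p[1],z],quat(phi)); return None if q is None else np.array(q)
ZG=.041; ZT=.20
def cand(l,t):
    L,T=res[l],res[t]; out=[]
    if l in("lid_large","lid_small"): ph=[(a,0) for a in np.arange(-np.pi,np.pi,np.pi/12)]; 
    else: ph=[(L[2]+np.pi/2+k*np.pi,0) for k in(0,1)]
    for a,_ in ph:
        if l in("lid_large","lid_small"): ds=np.arange(-np.pi,np.pi,np.pi/12)
        else:
            per=np.pi/2 if 'square' in l else np.pi; d0=T[2]-L[2]; ds=[d0+per*k for k in range(-4,5)]; ds=[d for d in ds if abs(d)<=np.pi]
        for d in ds:
            q=[j(L,ZG,a),j(L,ZT,a),j(T,ZT,a+d),j(T,H[t]+.033,a+d)]
            if any(x is None for x in q): continue
            out.append((max(abs(x[5]) for x in q)+abs(q[1][5]-q[2][5]),a,a+d,q))
    return min(out,key=lambda o:o[0])
if __name__=="__main__":
    print("bottle",)
    for l,t in PAIR:
        c=cand(l,t);print(l,t,round(c[1],3),round(c[2],3));[print("  ",np.round(x,2)) for x in c[3]]
E
python3 plan.py; python3 - <<'E'
import sys;sys.path.insert(0,'.')
from fit import *
c=dict(np.load("scene0.npz"));print(ray(c,(404*.64,343*.64),0),ray(c,(245*.64,353*.64),0))
E
```

```text
bottle
lid_square tin_square 5.406 6.823
   [-0.68  0.43  2.12 -0.    0.59  0.19]
   [-0.68  0.16  2.01 -0.    0.97  0.19]
   [ 0.67  0.16  2.01 -0.    0.97  0.13]
   [ 0.67  0.32  2.09 -0.    0.72  0.13]
lid_oblong tin_oblong 5.22 7.383
   [-0.2   0.42  2.14 -0.    0.58  0.86]
   [-0.2   0.14  2.04 -0.    0.96  0.86]
   [ 0.71  0.47  1.58 -0.    1.1  -0.39]
   [ 0.71  0.59  1.64 -0.    0.91 -0.39]
lid_large pot_large -0.262 0.262
   [-0.23  0.65  1.67 -0.    0.82  0.03]
   [-0.23  0.46  1.59 -0.    1.1   0.03]
   [ 0.19  0.17  2.01 -0.    0.97 -0.07]
   [ 0.19  0.28  2.07 -0.    0.79 -0.07]
[0.54505666 0.00837302] [ 0.58769822 -0.2927071 ]Traceback (most recent call last):
  File "plan.py", line 28, in <module>
    c=cand(l,t);print(l,t,round(c[1],3),round(c[2],3));[print("  ",np.round(x,2)) for x in c[3]]
  File "plan.py", line 21, in cand
    q=[j(L,ZG,a),j(L,ZT,a),j(T,ZT,a+d),j(T,H[t]+.033,a+d)]
       ~^^^^^^^^
  File "plan.py", line 10, in j
    q=kinematics.solve_ik([p[0],p[1],z],quat(phi)); return None if q is None else np.array(q)
ValueError: time passes only in moves, steps and waits
```

```bash
cat > act.py <<'E'
from plan import *
import cv2
A=lambda p:np.arctan2(p[1],p[0])
PH=dict(lid_square=(5.406,6.823),lid_oblong=(5.22,7.383),lid_large=(A(res["lid_large"]),A(res["pot_large"])),lid_small=(A(res["lid_small"]),A(res["pot_small"])))
VES=dict(PAIR)
def st(m):
    o=get_obs();print(m,round(o["time_s"],2),"p",np.round(o["position"],4),"w",round(o["gripper_width"],4),"F",np.round(o["wrist_force"],2),flush=True)
def pick(l,zg=ZG):
    L=res[l];q=quat(PH[l][0])
    hand.move_gripper(.055,40)
    bot.reach([L[0],L[1],.14],q);st("above")
    bot.servo_line([L[0],L[1],zg],velocity=.08);st("down")
    hand.move_gripper(0.01,40);st("grip")
def lift(l,z=.2):
    L=res[l];bot.servo_line([L[0],L[1],z],velocity=.12);st("lift")
def shots(tag):
    for n in("scene","side","wrist"):
        c=vision.read_camera(n);np.savez(f"{n}_{tag}.npz",**c);cv2.imwrite(f"pics/{n}_{tag}.png",cv2.resize(c["frame"][:,:,::-1],(800,600),interpolation=2))
def carry(l):
    t=VES[l];T=res[t];bot.reach([T[0],T[1],.2],quat(PH[l][1]));st("over")
def place(l,zg=ZG,gap=.001):
    t=VES[l];T=res[t];z=H[t]+.019+zg-.027
    bot.servo_line([T[0],T[1],z+.03],velocity=.12)
    bot.servo_line([T[0],T[1],z+gap],velocity=.04);st("placed")
    hand.move_gripper(.055,40);st("open")
    bot.servo_line([T[0],T[1],z+.10],velocity=.12)
E
python3 - <<'E'
from act import *
pick("lid_square");shots("a")
E
```

```text
above 3.65 p [ 0.3616 -0.2926  0.1401] w 0.0546 F [-0.39  0.16 -0.21]
down 5.04 p [ 0.3614 -0.2931  0.0414] w 0.055 F [0.48 0.4  0.36]
grip 5.45 p [ 0.3614 -0.293   0.0414] w 0.0187 F [0.3  0.73 5.26]
```

```bash
python3 - <<'E'
import cv2,numpy as np
a=np.load("side_a.npz")["frame"][260:384,160:320,::-1];b=np.load("wrist_a.npz")["frame"][:,:,::-1]
a=cv2.resize(a,(480,372),interpolation=2);b=cv2.resize(b,(320,240));im=np.zeros((372,800,3),np.uint8);im[:,:480]=a;im[:240,480:]=b;cv2.imwrite("pics/ca.png",im)
E
```

```text
(no output)
```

View pics/ca.png

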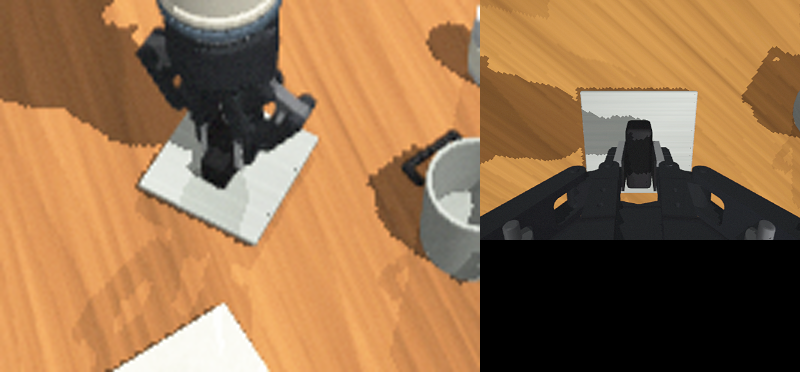

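The bar is held squarely between the pads, with the lid aligned in the wrist view. I'll lift, carry and place it.

```bash
python3 - <<'E'
from act import *
lift("lid_square");carry("lid_square");shots("b")
E
python3 - <<'E'
import cv2,numpy as np
a=np.load("side_b.npz")["frame"][:,:,::-1];b=np.load("scene_b.npz")["frame"][:,:,::-1]
a=cv2.resize(a[80:230,80:280],(400,300),interpolation=2);b=cv2.resize(b[100:250,250:450],(400,300),interpolation=2);cv2.imwrite("pics/cb.png",np.hstack([a,b]))
E
```

```text
lift 7.08 p [ 0.3608 -0.2926  0.1993] w 0.0191 F [-0.49  0.69 -1.09]
over 9.17 p [0.3637 0.2886 0.2   ] w 0.0192 F [-0.11 -0.04 -2.07]
```

View pics/cb.png

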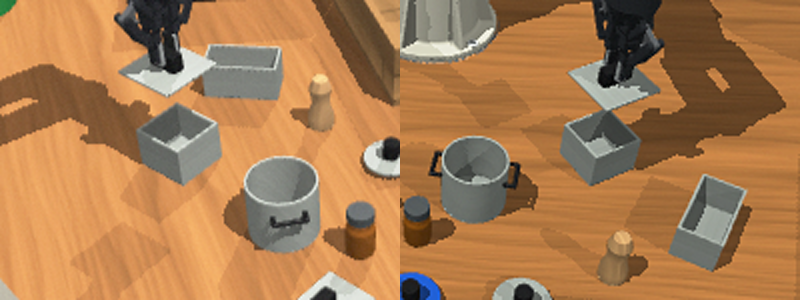

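Lid hangs level over the square tin, sides parallel. I'll place it.

```bash
python3 - <<'E'
from act import *
place("lid_square");st("end")
pick("lid_oblong");lift("lid_oblong");shots("c")
E
python3 - <<'E'
import cv2,numpy as np
a=np.load("side_c.npz")["frame"][:,:,::-1];b=np.load("scene_c.npz")["frame"][:,:,::-1]
a=cv2.resize(a[80:230,120:320],(400,300),interpolation=2);b=cv2.resize(b[100:250,200:400],(400,300),interpolation=2);cv2.imwrite("pics/cc.png",np.hstack([a,b]))
E
```

```text
placed 10.94 p [0.3633 0.2892 0.0989] w 0.0189 F [-0.07 -0.58 -1.92]
open 11.38 p [0.3634 0.2892 0.0991] w 0.0548 F [-0.58  0.27 -0.52]
end 12.35 p [0.3629 0.2889 0.1974] w 0.0553 F [0.37 0.09 0.33]
above 14.03 p [ 0.4446 -0.0893  0.1401] w 0.0557 F [ 0.02  0.35 -0.11]
down 15.41 p [ 0.4447 -0.09    0.0414] w 0.0546 F [0.16 0.3  0.44]
grip 15.82 p [ 0.4447 -0.09    0.0414] w 0.0189 F [-0.28 -0.11  5.45]
lift 17.29 p [ 0.4439 -0.0898  0.1993] w 0.0188 F [ 0.27 -0.41 -1.96]
```

View pics/cc.png

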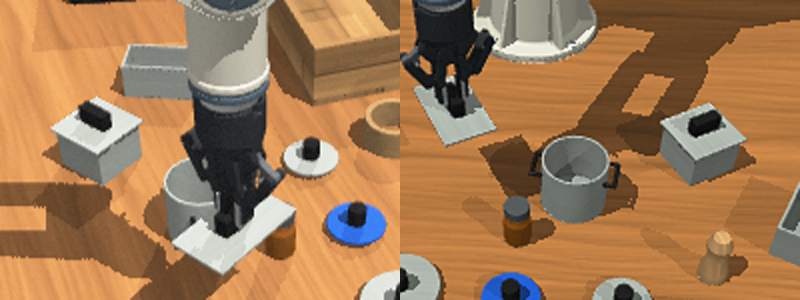

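The square lid is seated and aligned. The oblong lid is held level. I'll continue.

```bash
python3 - <<'E'
from act import *
carry("lid_oblong");place("lid_oblong")
pick("lid_large");lift("lid_large");shots("d")
E
python3 - <<'E'
import cv2,numpy as np
a=np.load("side_d.npz")["frame"][:,:,::-1];b=np.load("scene_d.npz")["frame"][:,:,::-1]
a=cv2.resize(a[80:260,140:380],(400,300),interpolation=2);b=cv2.resize(b[100:280,200:440],(400,300),interpolation=2);cv2.imwrite("pics/cd.png",np.hstack([a,b]))
E
```

```text
over 19.35 p [0.5087 0.4339 0.2   ] w 0.0191 F [ 0.12 -0.34 -1.57]
placed 21.02 p [0.5083 0.435  0.0939] w 0.0192 F [-0.33  0.82 -1.44]
open 21.45 p [0.5084 0.435  0.0942] w 0.0551 F [ 1.21  0.01 -0.06]
above 24.81 p [ 0.6476 -0.1499  0.1401] w 0.055 F [-0.33  0.54  0.9 ]
down 26.2 p [ 0.6478 -0.151   0.0416] w 0.0549 F [0.28 0.56 0.2 ]
grip 26.57 p [ 0.6477 -0.151   0.0417] w 0.0244 F [-1.17  0.63  5.84]
lift 28.05 p [ 0.6469 -0.1508  0.199 ] w 0.0242 F [ 0.06 -0.05 -1.13]
```

View pics/cd.png

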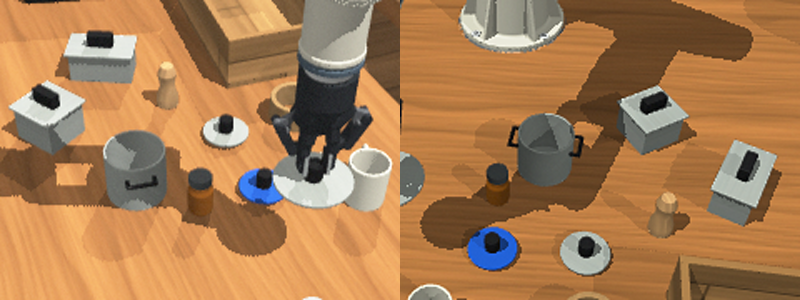

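Oblong lid is seated in line. The large lid is held level. Next: place it, then do the small lid.

```bash
python3 - <<'E'
from act import *
carry("lid_large");place("lid_large")
pick("lid_small");lift("lid_small");shots("e")
E
python3 - <<'E'
import cv2,numpy as np
a=np.load("side_e.npz")["frame"][:,:,::-1];b=np.load("scene_e.npz")["frame"][:,:,::-1]
a=cv2.resize(a[80:260,140:380],(400,300),interpolation=2);b=cv2.resize(b[100:280,200:440],(400,300),interpolation=2);cv2.imwrite("pics/ce.png",np.hstack([a,b]))
E
```

```text
over 29.37 p [0.4606 0.0891 0.2004] w 0.0244 F [ 0.75  0.33 -1.54]
placed 30.78 p [0.4594 0.0894 0.1239] w 0.0243 F [-0.2   0.31 -1.66]
open 31.18 p [0.4595 0.0894 0.1241] w 0.0548 F [-0.12 -0.18  0.33]
above 33.27 p [0.6541 0.1608 0.1401] w 0.0549 F [ 0.04  0.02 -0.28]
down 34.67 p [0.6554 0.1612 0.0416] w 0.0554 F [-0.67 -0.93  0.59]
grip 35.04 p [0.6553 0.1612 0.0416] w 0.0243 F [-1.23  0.45  4.74]
lift 36.52 p [0.6545 0.161  0.199 ] w 0.0242 F [-0.45  0.18 -1.33]
```

View pics/ce.png

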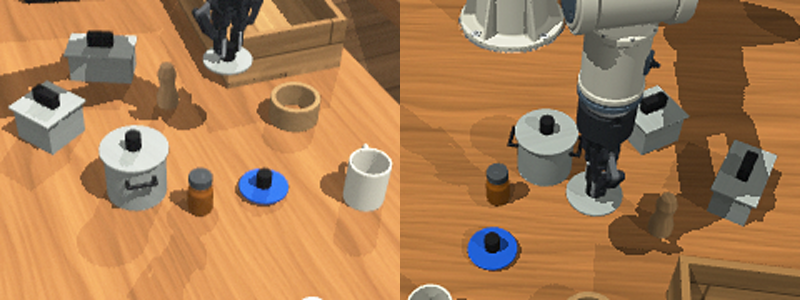

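The large lid is seated, and the small steel lid is in the hand. I'll place it, back away and verify.

```bash
python3 - <<'E'
from act import *
carry("lid_small");place("lid_small")
bot.goto_joints([1.167,0.353,1.633,0,1.155,-0.002]);bot.dwell(.5);st("home");shots("f")
E
cat > chk.py <<'E'
from fit import *
from plan import H,PAIR
cs=[dict(np.load(f"{n}_f.npz")) for n in("scene","side")];res=dict(np.load("res.npz"))
# fit the whole stack (vessel + lid, separate poses) to the silhouette with a fixed shared height
for l,t in PAIR:
    T=res[t]; data=[]
    for c in cs:
        s=proj(c,np.array([[T[0],T[1],H[t]*.7]]))[0]; m=comp(c,s,None if t[0]=='t' else 5)
        # the plate is lighter than knob; knob is included (low saturation)
        ys,xs=np.nonzero(m);b=(xs.min()-12,ys.min()-12,min(xs.max()+12,512),ys.max()+12);data.append((c,m[b[1]:b[3],b[0]:b[2]],b))
    tri=np.array
    def cost(q):
        e=0
        for c,m,b in data:
            r=np.maximum(render(c,t,[q[0]/100+T[0],q[1]/100+T[1],T[2]+q[2]/5],b),render(c,l,[q[3]/100+T[0],q[4]/100+T[1],T[2]+q[5]/5+(np.pi/2 if 'square' in l else 0)],b,z=H[t]-.008+q[6]/100)); e+=np.abs(r-m).sum()/m.sum()
        return e/2
    x0=np.zeros(7);sx=np.vstack([x0]+[x0+.5*np.eye(7)[i] for i in range(7)])
    r=minimize(cost,x0,method="Nelder-Mead",options=dict(initial_simplex=sx,maxiter=1500,xatol=1e-3,fatol=1e-5));q=r.x
    print(l,"vessel moved mm",np.round(q[:2]*10,1),"lid-vessel mm",np.round((q[3:5]-q[:2])*10,1),"dyaw",round((q[5]-q[2])/5,3),"dz mm",round(q[6]*10,1),"cost",round(r.fun,3))
E
python3 chk.py
python3 - <<'E'
import cv2,numpy as np
a=np.load("side_f.npz")["frame"][:,:,::-1];b=np.load("scene_f.npz")["frame"][:,:,::-1]
a=cv2.resize(a[84:384,130:380],(400,480),interpolation=2);b=cv2.resize(b[120:260,90:440],(800,320),interpolation=2);cv2.imwrite("pics/cf1.png",a);cv2.imwrite("pics/cf2.png",b)
E
```

```text
over 38.77 p [ 0.502  -0.4048  0.2   ] w 0.0242 F [-0.15  0.64 -1.88]
placed 40.36 p [ 0.5013 -0.4056  0.1038] w 0.024 F [ 0.41 -0.73 -0.98]
open 40.76 p [ 0.5013 -0.4056  0.1041] w 0.0551 F [-0.33  0.31  0.31]
home 45.77 p [0.2444 0.5756 0.2485] w 0.0548 F [ 0.29 -0.59 -0.38]
lid_square vessel moved mm [-0. -0.] lid-vessel mm [ 1.  -0.7] dyaw -0.009 dz mm -0.3 cost 0.045
lid_oblong vessel moved mm [-0.1  0.5] lid-vessel mm [-1.  -0.9] dyaw 0.01 dz mm -0.6 cost 0.043
lid_large vessel moved mm [0.4 0.6] lid-vessel mm [-0.5 -0.8] dyaw 0.053 dz mm -0.5 cost 0.043
lid_small vessel moved mm [0.1 0.1] lid-vessel mm [-0.4 -0.3] dyaw 0.009 dz mm -0.7 cost 0.073
```

View pics/cf1.png

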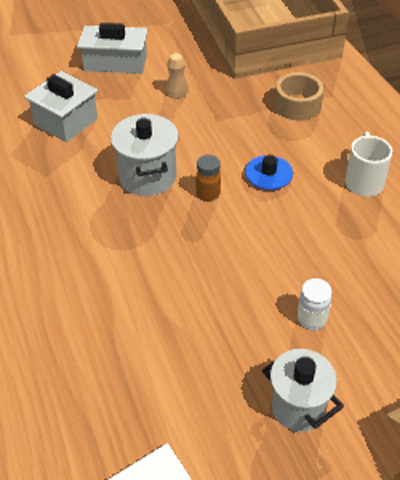

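View pics/cf2.png

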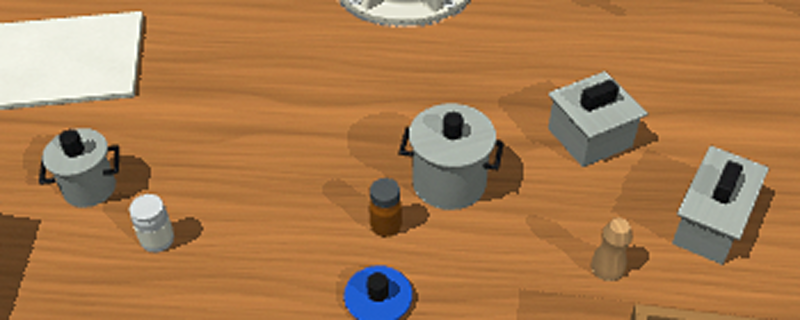

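All four lids sit flat and centred, the vessels haven't moved, and the blue lid is untouched. I'm handing in.

```bash
python3 -c "
from workcell import hand_in
hand_in()"
```

```text
the job is handed in; nothing more can be done
```

All four lids are on their matching pot or tin, and I handed the job in at about 46 s of the 106 s allowed. I found each object by fitting its outline in the scene and side cameras. I then gripped each lid by its knob or bar, turned the square and oblong lids in line with their tins, and released each about 1 mm above its seat.

The last check fitted outlines to the final pictures:

| Check | Result | Limit |
|---|---|---|
| Lid off the mouth's centre | at most about 1.4 mm | 14 mm |
| Lid height error | at most 0.7 mm | 4 mm |
| Square and oblong out of line | about 0.01 rad | 0.3 and 0.25 rad |
| Vessels moved from where they stood | under 1 mm | 50 mm |

- **Tilt:** I judged this only by eye. All four lids look flat in both views.
- **Look-alike:** The blue lid was left where it lay.
- **Disagreements:** No check failed. The two cameras differed by about 1–3 mm in the position fits. The wrist read about 5 N upward each time the gripper closed, and it was gone once each lid was lifted.

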